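Set the key marker to the padlock symbol and stamp the key

ROBOT

A 6-joint arm with a two-finger parallel gripper is mounted at the origin on the work surface. World frame = base frame: x ahead of the robot, y to its left, z up, the work surface at z = 0. Lengths are in m, angles in rad, forces in N, time in s.
With the tool pointing down it reaches from about 0.375 to 0.9 m from the base axis. Payload 3.1 kg.
Tool frame: the origin (TCP) lies at the centre of the arm's flange, where the gripper is bolted on; the fingertips stand robot.tip_extent ahead of it and the grasp point (between the pads) lies 164 mm ahead of it (robot.tip_extent is the distance from the TCP to the fingertips, in m); z points along the fingers, y is the line along which they close (so a half turn about z gives the same grasp; the last joint's range is limited). The gripper opens to 87 mm and grips with 3 to 60 N. Pads are 19 mm wide; open, the fingers measure 117 mm over their backs; the gripper's body (75 mm by 190 mm) begins 51 mm behind the grasp point.
Start: joints at [0.983, 0.527, 1.433, -0, 1.181, -0.178], TCP at [0.249, 0.573, 0.405] pointing down, gripper open.
Joint ranges: [-3.08, 3.08], [-0.75, 2.2], [0.22, 2.44], [-1.43, 4.57], [0, 2.65], [-2.85, 2.85]. Speed limits (rad/s): [2.79, 2.79, 3.14, 3.14, 3.14, 3.14].

INTERFACE

Orientations are given as a unit quaternion [x, y, z, w].
In Python, from rig import get_obs, camera, hand_in, cut_out, robot gives the robot as it stands.
- The arm moves only by the tool step_arm, never from a script. Its argument "rows" is a list of rows, each a list of 6 numbers: the shift along the world's x, y, z in m, then the turn, a rotation vector about the world's x, y, z in degrees. A call has 1 to 12 rows; each row shifts and turns the commanded pose from where the row before left it; what a row does not reach is not made up. A row lasts 1/8 s, in which the tool goes at most 62.5 mm and 10.7 degrees, less where a joint would pass 70% of its speed; a pose out of reach is approached as far as the arm can. A call is refused whole if a number of a shift passes 0.0625 or a number of a turn 10.7, either way. A call with a gripper value outside its range is refused whole. "jaw" is the finger opening in m, from 0 to 0.087, set as the call begins (left out, the last holds). The fingers move at their own pace and stop on an object; "squeeze" is the grip in N (left out, the last holds). Time passes only in rows, so rows that do not move let the fingers close. It gives the time, the measured TCP pose, the force, the opening and the grip force at its end, in the units of the state.
- get_obs(): the state, without advancing time (a new reading comes with each control period).
- camera(name): name is "scene" or "side" or "wrist"; returns a dict with "pixels" (480x640x3 uint8, blue, green, red), "depth" (480x640 float32, m along the optical axis (not along the pixel's ray), 0 where there is no reading), "fov_y" (degrees; the focal length in pixels is half the picture's height over the tangent of half this angle, whatever the lens; pixels are square), "cx", "cy" (the principal point, pixels), "extrinsics" (4x4, takes a point from camera to world coordinates); the wrist camera has in their place "mount" (4x4, takes a point from camera to tool coordinates, whose origin is the TCP and whose axes are the flange's). Camera axes: x right, y up, looking along -z (the intrinsics and any distortion apply to the point x, -y, -z); pixel columns grow to the right and rows downward; lengths in m; the calibration is good to about 2 mm. A picture is of the moment at which its call begins: read the wrist's pose just before it.
- hand_in(): hands the job in; it is judged then, once.
Trained networks look in the newest picture that a camera, given by its name, has taken for a name from the list of things; names that differ only in an ending like _2 or _b are one class to them, and where a whole thing is asked for, a point or a joint stands for the part that bears it (a point fixed in the world has none). Each returns a list of dicts, best first, with "confidence" (0 to 1); they miss things now and then, are a little off and sometimes report something else, mostly with a low value. They report only what shows in the picture. A call takes as long as a camera call.
- cut_out(label, camera): "region" (480x640 bool, what is visible of it) and "extent" ([centre column, centre row, width, height] in pixels, round what is visible of it).
The state is a dict: "time": time; "q": joint angles; "joint_velocities": joint speeds; "joint_torque": joint torques, N m; "position": TCP position; "tool_rot": TCP orientation; "ft_force": force on the tool from outside, world axes, zero at the start; "moment": the same for the moment, N m; "grip_width": finger opening in m; "grip_force": force on a finger pad.
Only numpy, scipy, OpenCV 4.12 (cv2) and the standard library are available. Lean on these libraries where they do the work, as an engineer would, in place of code of your own. Each camera call takes 0.05 s, during which the arm holds its last target. There are 200 camera calls.

TASK

Set the key-marking machine for padlock keys: gently push the upright tab on its dial with your fingertips, without pinching it, to turn the dial until the tab points squarely at the plate with the padlock symbol. Then press the plunger on the stamping block all the way down to stamp the key, let it spring back up, and draw clear. Do not press the plunger before the dial is set, and leave the padlocks and cartons lying around where they are.

Things in the scene. Friction and masses are not known exactly. Their poses are not given: they have to be found in the camera images.
- machine: Grey key-marking machine, flat base 250 (x) x 360 (y) x 60 mm high, fixed to the counter at a varying place and yaw (within 0.3). Origin: centre of its underside. A black dial sits at own (0, +60) mm on its left half; a dark steel stamping block 90 x 80 mm, top 104 mm above the counter, at own (0, -125) mm, with a brass key clamped at its near side. Only dial and plunger move.
- dial_axis (a point): Middle of the dial's top face, on its vertical axis, 76 mm above the counter. The dial is a black disc 120 mm across, 14 mm thick, with a steel hub cap 20 mm across standing 4 mm proud.
- dial (a joint): Angle of the dial, rad, growing counter-clockwise seen from above. At 0 the tab points along the machine's own -y (to the stamping block); it starts within 0.55 of 0, where there is no plate. It turns 1.5 turns either way, without clicks, and stays where it is left; friction needs about 3 N at the tab.
- tab (a point): Centre of the upright tab on the dial, 92 mm above the counter, 49 mm from the axis: an aluminium fin 26 mm long radially (36 to 62 mm from the axis), 10 mm thick, 32 mm above the dial's face (top at 108 mm), a white line runs from the hub to it. It points radially outward and is pushed sideways on either flat flank; pinching or forcing it (over 30 N) is a fault.
- aim (a point): An empty point that turns with the dial, 92 mm from the axis in the direction in which the tab points: it lies over the centre of whichever plate the tab points at.
- plate_padlock: The wanted plate: round, white, 44 mm across, 3 mm thick, fixed on the machine, with a raised black padlock symbol (solid body 17 x 24 mm, U shackle on its +x side). Origin: centre of underside, 92 mm from the dial's axis. Five such plates (padlock, key, ring, diagonal cross, three bars) stand at 60, 120, 180, 240, 300 degrees from the dial's zero direction, in varying order.
- plunger (a joint): Travel of the stamping plunger, m: 0 up, 0.008 fully down; a spring brings it back. Fully down takes about 6 N, straight down; then it meets a hard stop.
- plunger_top (a point): Centre of the top face of the plunger, 128 mm above the counter when up: a plain aluminium button 32 mm across, facing up, standing 12 mm out of a dark round housing (48 mm across) on the stamping block; still 4 mm proud when fully down. The point moves with the plunger.
- padlock_brass: Loose small brass padlock lying on the machine's top at the near side between dial and stamping block, about 32 x 42 x 18 mm plus a steel shackle. Leave alone. Origin: underside.
- padlock_disc: Loose round steel padlock 58 mm across, 24 mm high, lying on the machine's top at the far side between dial and stamping block. Leave alone. Origin: centre of underside.
- padlock_large: Loose large steel padlock, about 45 x 59 x 25 mm plus shackle, on the counter to the right of the machine. Leave alone.
- padlock_disc2: Loose round steel padlock 58 mm across, 24 mm high, on the counter to the left of the machine. Leave alone.
- carton_small: Loose red carton 100 x 65 x 45 mm on the counter to the left of the machine. Leave alone.
- carton_flat: Loose blue carton 150 x 90 x 35 mm on the counter to the right of the machine. Leave alone.

How it is judged:
On the way, in this order (a step that is already met when the one before it is completed fails the run):
1. the dial's tab is pushed round to point at the padlock plate (horizontal distance between aim and plate_padlock below 0.014 m and value of joint plunger below 0.002 m), for 0.2 s.
2. the plunger is pressed fully down with the dial set (horizontal distance between aim and plate_padlock below 0.014 m and value of joint plunger above 0.0065 m), for 0.05 s.
At the end, for the whole second after the job is handed in: The tab points at the padlock plate within 14 mm at the plate (about 9 degrees), the plunger has been pressed at least 6.5 of its 8 mm with the dial so set and is back up (within 1.5 mm), and the padlocks and cartons are where they were (within 20 mm) (horizontal distance between aim and plate_padlock below 0.014 m and value of joint plunger below 0.0015 m); the robot touches nothing.
It fails at once if the plunger was pressed (over 3 mm) while the dial was not set to the padlock plate (value of joint plunger above 0.003 m and not (horizontal distance between aim and plate_padlock below 0.016 m)).
It fails at once if the dial's tab was pinched or forced (over 30 N between fingers and dial) (contact force between the fingers and dial above 30 N).
It fails at once if a padlock or carton was lifted or moved by more than 20 mm (distance of any of padlock_brass, padlock_disc, padlock_large, carton_small, carton_flat, padlock_disc2 from where it was at the start of the episode above 0.02 m).
It also fails if it takes over 45 s, if anything falls off the work surface, if the arm or the gripper's body presses on something with over 40 N, if the wrist force passes 120 N, or if a joint passes its speed limit or range.

## Working session

There is one attempt and no reset: what is moved stays moved. The work goes in short steps, Python scripts to look and compute and a tool call to move; the robot and the scene stay as the last step left them, time stands still between calls to the robot, and variables do not carry over. Pictures are saved under pics/ and viewed, at most 10 in all, crops included, and the job is handed in when it is done.

Besides the shell and the picture viewer there is one more tool, called after "Emit:" by a JSON object that holds its "fn" and its "kwargs", one argument or row to a line. step_arm: Moves the arm, as the interface text tells. Its arguments: {"type":"object","properties":{"rows":{"type":"array"},"jaw":{"type":"number"},"squeeze":{"type":"number"}},"required":["rows"]}

```bash
mkdir -p pics; cat > h.py <<'E'
import numpy as np, cv2
from rig import get_obs, camera, hand_in, cut_out, robot
from scipy.spatial.transform import Rotation as R
def cam(n):
    o=get_obs(); c=camera(n)
    if 'extrinsics' in c: E=np.array(c['extrinsics'])
    else:
        T=np.eye(4);T[:3,:3]=R.from_quat(o['tool_rot']).as_matrix();T[:3,3]=o['position'];E=T@np.array(c['mount'])
    c['E']=E;c['f']=240/np.tan(np.radians(c['fov_y'])/2)
    return c
def cloud(c):
    v,u=np.mgrid[:480,:640];d=c['depth']
    P=np.stack([(u-c['cx'])/c['f']*d,-(v-c['cy'])/c['f']*d,-d],-1)
    W=P@c['E'][:3,:3].T+c['E'][:3,3];W[d==0]=np.nan
    return W
E
python3 - <<'E'
from h import *
print(robot, get_obs())
for n in ['scene','side']:
    c=cam(n);cv2.imwrite(f'pics/{n}0.png',c['pixels']);W=cloud(c)
    print(n,[k for k in c],c['E'][:3,3])
    for l in ['machine','dial','tab','plate_padlock','plunger','plunger_top','padlock_brass','padlock_disc']:
        for r in cut_out(l,n)[:2]:
            m=r['region'];print(l,round(r['confidence'],2),np.round(r['extent']),np.round(np.nanmedian(W[m],0),3),m.sum())
E
```

```text
<Robot object at 0x7f3c0b75fe00> {'time': 0.0, 'q': array([ 9.82517643e-01,  5.28456748e-01,  1.43390754e+00,  1.91189832e-05,
        1.18138524e+00, -1.78502858e-01]), 'joint_velocities': array([ 4.97119608e-04, -7.72243105e-05, -1.02990667e-03, -6.76054775e-04,
        2.71945386e-03,  8.49907030e-05]), 'joint_torque': array([ 3.20406243e-04, -4.40045178e+01, -1.76592976e+01,  6.32819301e-02,
        5.83141192e-02, -1.50441751e-04]), 'position': array([0.24877993, 0.57297596, 0.40377533]), 'tool_rot': array([ 2.03460863e-01,  9.79082486e-01, -9.96834408e-04, -4.11604810e-04]), 'ft_force': array([-0.3434468 , -0.66874275, -0.00873474]), 'moment': array([ 0.0128264 ,  0.04623705, -0.02752243]), 'grip_force': 0.0, 'grip_width': 0.08720947296544686}
scene ['pixels', 'depth', 'fov_y', 'cx', 'cy', 'extrinsics', 'E', 'f'] [0.79771143 0.45812506 0.74357371]
machine 0.64 [342. 308. 226. 208.] [0.552 0.12  0.06 ] 20867
machine 0.53 [283. 204.  76.  60.] [ 0.505 -0.201  0.035] 2424
dial 0.85 [362. 303.  66.  72.] [0.525 0.142 0.076] 3176
tab 0.74 [362. 304.  67.  72.] [0.524 0.141 0.07
[... 489 characters left out ...]
4 0.78939482]
machine 0.64 [313. 298. 147. 168.] [0.528 0.141 0.06 ] 18132
machine 0.44 [316. 305.  64.  63.] [0.52  0.144 0.076] 2963
dial 0.84 [315. 306.  68.  66.] [0.52  0.144 0.075] 2996
tab 0.83 [316. 305.  66.  60.] [0.521 0.144 0.075] 2971
plate_padlock 0.77 [357. 331.  27.  18.] [0.436 0.169 0.063] 401
plunger 0.66 [318. 220.  17.  12.] [ 0.557 -0.037  0.126] 169
plunger_top 0.48 [318. 221.  14.  11.] [ 0.558 -0.038  0.126] 174
padlock_brass 0.58 [364. 258.  29.  18.] [0.449 0.004 0.075] 419
padlock_brass 0.37 [315. 307.  64.  68.] [0.52  0.144 0.075] 2987
padlock_disc 0.97 [273. 258.  30.  28.] [0.628 0.047 0.082] 633
padlock_disc 0.77 [268. 416.  33.  40.] [0.557 0.338 0.023] 1087
```

```bash
python3 - <<'E'
from h import *
A=cv2.resize(cv2.imread('pics/scene0.png')[180:440,200:470],(800,770))[:600]
A=cv2.resize(cv2.imread('pics/scene0.png')[190:430,220:540],(800,600))
cv2.imwrite('pics/a.png',A)
for n in ['scene','side']:
    c=cam(n);W=cloud(c);pts=W.reshape(-1,3)
    near=np.hypot(pts[:,0]-.525,pts[:,1]-.142)<.09
    t=pts[near&(pts[:,2]>.09)&(pts[:,2]<.13)];print(n,len(t),t.mean(0),t.min(0),t.max(0))
    t=pts[near&(pts[:,2]>.104)&(pts[:,2]<.13)];print(len(t),t.mean(0),t.min(0),t.max(0))
    d=pts[near&(pts[:,2]>.071)&(pts[:,2]<.0785)][:,:2].astype(np.float32)
    print('disc',cv2.minEnclosingCircle(d))
    h=cut_out('plate_padlock',n)[0];p=W[h['region']];p=p[(p[:,2]>.06)&(p[:,2]<.07)];print('plate',(p.min(0)+p.max(0))/2,p.mean(0))
    h=cut_out('plunger_top',n)[0];p=W[h['region']];p=p[p[:,2]>.122];print('plunger',(p.min(0)+p.max(0))/2,p.mean(0))
E
```

```text
scene 115 [0.50819329 0.09357294 0.10343399] [0.49829879 0.07816386 0.0900566 ] [0.51433604 0.10419724 0.11135878]
71 [0.50688241 0.09174349 0.10773644] [0.49829879 0.07816386 0.1044254 ] [0.51384272 0.10345409 0.11135878]
disc ((0.52145916223526, 0.13795924186706543), 0.06084349378943443)Traceback (most recent call last):
  File "<stdin>", line 12, in <module>
    return umr_minimum(a, axis, None, out, keepdims, initial, where)
ValueError: zero-size array to reduction operation minimum which has no identity
```

View pics/a.png

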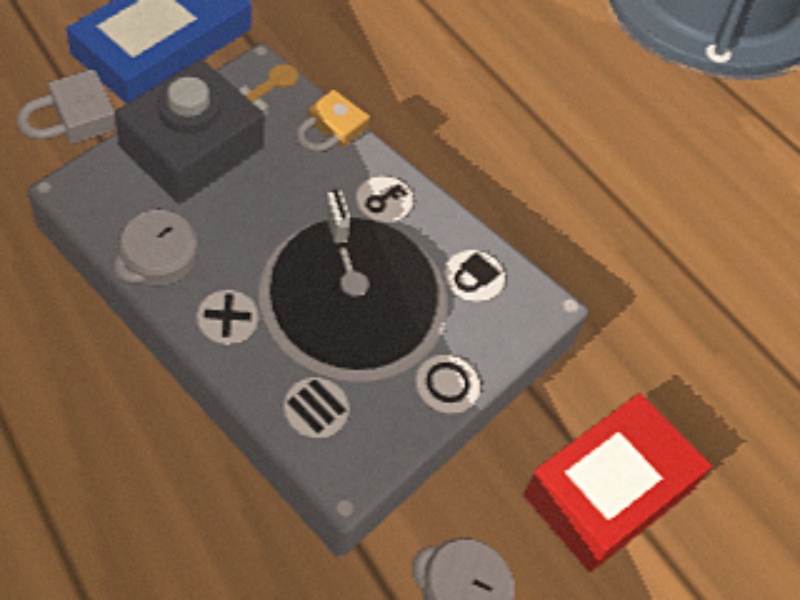

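The padlock plate is at crop (475,275), which is image (410,300), matching the network. It is clockwise from the tab at crop (338,215), by about 91°. I'll hover over the dial and look again with the wrist camera.

Emit:
{"fn": "step_arm", "kwargs": {
  "rows": [
    [0.028, -0.046, 0, 0, 0, 0],
    [0.028, -0.046, 0, 0, 0, 0],
    [0.028, -0.046, 0, 0, 0, 0],
    [0.028, -0.046, 0, 0, 0, 0],
    [0.028, -0.046, 0, 0, 0, 0],
    [0.028, -0.046, 0, 0, 0, 0],
    [0.028, -0.046, 0, 0, 0, 0],
    [0.028, -0.046, 0, 0, 0, 0],
    [0.028, -0.046, 0, 0, 0, 0],
    [0.028, -0.046, 0, 0, 0, 0],
    [0, 0, 0, 0, 0, 6],
    [0, 0, 0, 0, 0, 0]
  ],
  "jaw": 0,
  "squeeze": 20
}}

```text
time: 2.5
position: [0.5292, 0.1125, 0.4047]
tool_rot: [0.153, 0.988, 0.0, -0.0]
ft_force: [0.1, -0.2, -0.3]
grip_width: 0.0007
grip_force: 0.0
```

```bash
cat > m.py <<'E'
from h import *
from scipy.optimize import least_squares
def meas(n,show=None):
    c=cam(n);W=cloud(c);pts=W.reshape(-1,3);pts=pts[~np.isnan(pts[:,0])]
    o={}
    for l in ['plate_padlock','plunger_top','dial']:
        h=cut_out(l,n)
        if not h: continue
        p=W[h[0]['region']];p=p[~np.isnan(p[:,0])]
        z={'plate_padlock':(.059,.071),'plunger_top':(.122,.135),'dial':(.073,.079)}[l]
        p=p[(p[:,2]>z[0])&(p[:,2]<z[1])]
        if len(p)<20: continue
        q=p[:,:2].astype(np.float32);o[l]=np.array(cv2.minEnclosingCircle(q)[0])
        print(n,l,round(h[0]['confidence'],2),np.round(o[l],4),'r',round(cv2.minEnclosingCircle(q)[1],4),'z',np.median(p[:,2]).round(4))
    a=o.get('dial',np.array([.522,.139]))
    r=np.hypot(*(pts[:,:2]-a).T)
    t=pts[(r<.07)&(r>.03)&(pts[:,2]>.1)&(pts[:,2]<.113)]
    if len(t)>5:
        d=t[:,:2].mean(0)-a;print(n,'tab',len(t),t.mean(0).round(4),'r',np.hypot(*d).round(4),'deg',np.degrees(np.arctan2(d[1],d[0])).round(2))
    if 'plate_padlock' in o:
        d=o['plate_padlock']-a;print('plate r',np.hypot(*d).round(4),'deg',np.degrees(np.arctan2(d[1],d[0])).round(2))
    if show: cv2.imwrite(show,c['pixels'])
E
python3 - <<'E'
from m import *
print(robot.tip_extent)
for n in ['wrist','scene','side']: meas(n,f'pics/{n}1.png')
o=get_obs();print(o['position'],o['q'],o['grip_width'],o['ft_force'])
E
```

```text
0.1822
wrist plate_padlock 0.97 [0.436  0.1668] r 0.0223 z 0.0636
wrist plunger_top 0.88 [ 0.5652 -0.0465] r 0.0132 z 0.1276
wrist dial 0.77 [0.5232 0.1361] r 0.06 z 0.076
wrist tab 433 [0.5071 0.0903 0.1077] r 0.0485 deg -109.39
plate r 0.0925 deg 160.6
scene plate_padlock 0.92 [0.4338 0.1676] r 0.023 z 0.0635
scene plunger_top 0.53 [ 0.5573 -0.0427] r 0.0161 z 0.1275
scene dial 0.66 [0.5214 0.1374] r 0.0604 z 0.0758
scene tab 83 [0.5074 0.0926 0.107 ] r 0.047 deg -107.38
plate r 0.0927 deg 160.99
side plate_padlock 0.78 [0.4363 0.1676] r 0.0226 z 0.0632
side dial 0.95 [0.524  0.1382] r 0.061 z 0.0755
side tab 77 [0.5073 0.0932 0.1064] r 0.048 deg -110.36
plate r 0.0925 deg 161.5
[0.52889843 0.11345517 0.40478338] [ 4.64623790e-03  4.14570653e-01  1.64392076e+00 -3.15666817e-05
  1.08303884e+00 -1.26135192e+00] 0.0004850378665417449 [0.59124546 0.15931785 0.15471295]
```

View pics/wrist1.png

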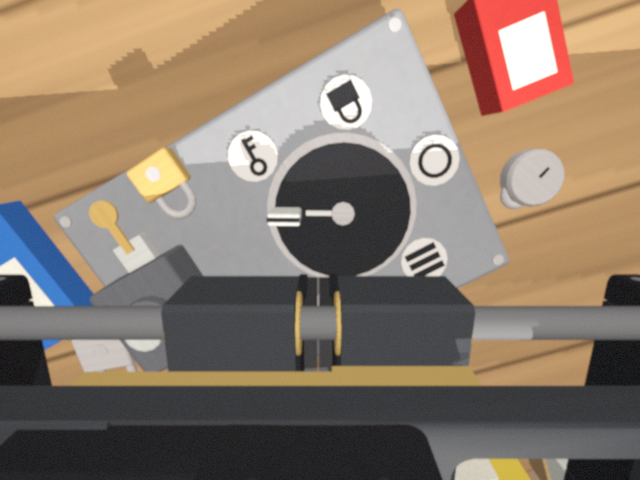

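The wrist picture confirms it: tab at (285,216), hub at (343,213), padlock plate at (346,101), key plate at (252,156). I'll put the closed fingers beside the tab's counter-clockwise flank and go down.

Emit:
{"fn": "step_arm", "kwargs": {
  "rows": [
    [0.011, -0.034, 0, 0, 0, -1.4],
    [0, 0, -0.045, 0, 0, 0],
    [0, 0, -0.045, 0, 0, 0],
    [0, 0, -0.03, 0, 0, 0],
    [0, 0, -0.017, 0, 0, 0],
    [0, 0, 0, 0, 0, 0],
    [0, 0, 0, 0, 0, 0]
  ]
}}

```text
time: 3.98
position: [0.5404, 0.0793, 0.2684]
tool_rot: [0.164, 0.986, 0.0, 0.001]
ft_force: [0.2, 0.3, 0.4]
grip_width: 0.0002
grip_force: 0.0
```

```bash
python3 - <<'E'
import numpy as np
ax=np.array([.523,.137]);
def pos(th,s):
    t=np.radians(th);return ax+.049*np.array([np.cos(t),np.sin(t)])+s*np.array([-np.sin(t),np.cos(t)])
s=.0145;p=pos(-109,.035);
print('approach',pos(-109,s)-p, pos(-109,.035))
q=pos(-109,s)
for th in range(-114,-204,-5):
    n=pos(th,s);print(th,np.round(n-q,4),n.round(4));q=n
E
```

```text
approach [-0.01938313  0.00667415] [0.54014031 0.0792747 ]
-114 [-0.0044  0.0004] [0.5163 0.0863]
-119 [-0.0044  0.0008] [0.5119 0.0871]
-124 [-0.0043  0.0012] [0.5076 0.0883]
-129 [-0.0042  0.0015] [0.5034 0.0898]
-134 [-0.004   0.0019] [0.4994 0.0917]
-139 [-0.0039  0.0022] [0.4955 0.0939]
-144 [-0.0037  0.0026] [0.4919 0.0965]
-149 [-0.0034  0.0029] [0.4885 0.0993]
-154 [-0.0032  0.0032] [0.4853 0.1025]
-159 [-0.0029  0.0034] [0.4825 0.1059]
-164 [-0.0026  0.0037] [0.4799 0.1096]
-169 [-0.0022  0.0039] [0.4777 0.1134]
-174 [-0.0019  0.004 ] [0.4758 0.1175]
-179 [-0.0015  0.0042] [0.4743 0.1216]
-184 [-0.0012  0.0043] [0.4731 0.126 ]
-189 [-0.0008  0.0044] [0.4723 0.1303]
-194 [-0.0004  0.0044] [0.4719 0.1348]
-199 [0.     0.0045] [0.4719 0.1392]
```

Emit:
{"fn": "step_arm", "kwargs": {
  "rows": [
    [-0.005, 0.0017, 0, 0, 0, 0],
    [-0.005, 0.0017, 0, 0, 0, 0],
    [-0.005, 0.0017, 0, 0, 0, 0],
    [-0.0044, 0.0016, 0, 0, 0, 0],
    [-0.0044, 0.0004, 0, 0, 0, -5],
    [-0.0044, 0.0008, 0, 0, 0, -5],
    [-0.0043, 0.0012, 0, 0, 0, -5],
    [-0.0042, 0.0015, 0, 0, 0, -5]
  ]
}}

```text
time: 4.97
position: [0.5038, 0.0893, 0.2681]
tool_rot: [0.334, 0.943, -0.0, 0.001]
ft_force: [1.4, -2.6, 0.3]
grip_width: 0.0005
grip_force: 1.4
```

```bash
python3 - <<'E'
from m import *
o=get_obs();print(o['position'],o['ft_force'])
meas('scene');meas('side')
E
```

```text
[0.50379435 0.08933017 0.26813171] [ 1.37318669 -2.64330077  0.33623078]
scene plate_padlock 0.97 [0.4341 0.1677] r 0.0228 z 0.0635
scene plunger_top 0.79 [ 0.5573 -0.0434] r 0.0166 z 0.1273
scene dial 0.92 [0.5216 0.1377] r 0.0605 z 0.0758
plate r 0.0924 deg 161.06
side dial 0.65 [0.5227 0.1385] r 0.0608 z 0.0755
side tab 140 [0.4962 0.1    0.1065] r 0.0467 deg -124.53
```

Contact is gentle at about 3 N and the dial is turning. I'll carry on round the arc.

Emit:
{"fn": "step_arm", "kwargs": {
  "rows": [
    [-0.004, 0.0019, 0, 0, 0, -5],
    [-0.0039, 0.0022, 0, 0, 0, -5],
    [-0.0037, 0.0026, 0, 0, 0, -5],
    [-0.0034, 0.0029, 0, 0, 0, -5],
    [-0.0032, 0.0032, 0, 0, 0, -5],
    [-0.0029, 0.0034, 0, 0, 0, -5],
    [-0.0026, 0.0037, 0, 0, 0, -5],
    [-0.0022, 0.0039, 0, 0, 0, -5],
    [-0.0019, 0.004, 0, 0, 0, -5],
    [-0.0015, 0.0042, 0, 0, 0, -5],
    [-0.0012, 0.0043, 0, 0, 0, -5],
    [0, 0, 0, 0, 0, 0]
  ]
}}

```text
time: 6.88
position: [0.4727, 0.1263, 0.2678]
tool_rot: [0.73, 0.683, -0.0, -0.0]
ft_force: [0.3, -2.3, 0.9]
grip_width: 0.0004
grip_force: 0.8
```

```bash
python3 - <<'E'
from m import *
o=get_obs();print(o['position'],o['ft_force'])
meas('scene','pics/scene2.png');meas('side');meas('wrist')
A=cv2.resize(cv2.imread('pics/scene2.png')[190:430,260:580],(800,600));cv2.imwrite('pics/b.png',A)
E
```

```text
[0.4727309  0.12625833 0.26775709] [ 0.31651772 -2.28069169  0.89966581]
scene plate_padlock 0.88 [0.4338 0.1662] r 0.0238 z 0.0635
scene plunger_top 0.5 [ 0.5574 -0.0435] r 0.0162 z 0.1275
scene dial 0.75 [0.5221 0.138 ] r 0.0601 z 0.0758
scene tab 125 [0.474  0.1423 0.1063] r 0.0483 deg 174.86
plate r 0.0927 deg 162.25
side plate_padlock 0.63 [0.4368 0.1682] r 0.0221 z 0.0633
side plunger_top 0.45 [ 0.5588 -0.0429] r 0.0163 z 0.1269
side dial 0.87 [0.5227 0.1377] r 0.0612 z 0.0755
side tab 137 [0.4744 0.1428 0.1066] r 0.0485 deg 173.98
plate r 0.0912 deg 160.46
wrist plate_padlock 0.8 [0.4356 0.1662] r 0.0228 z 0.0635
wrist dial 0.95 [0.5227 0.1377] r 0.061 z 0.0759
wrist tab 1627 [0.4746 0.142  0.1071] r 0.0483 deg 174.87
plate r 0.0917 deg 161.88
```

View pics/b.png

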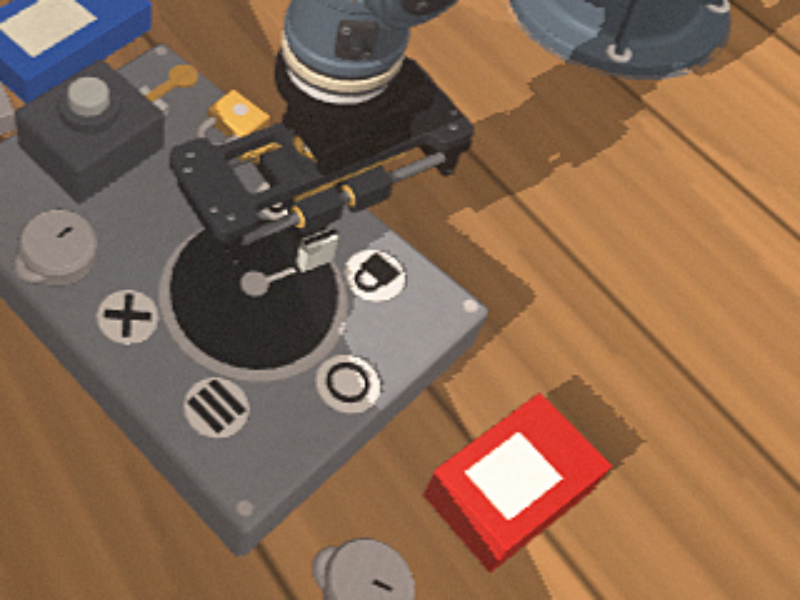

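The tab at crop (318,250) is about 13° short of the padlock plate at (376,275). I'll push on by that much, then back off.

Emit:
{"fn": "step_arm", "kwargs": {
  "rows": [
    [-0.0008, 0.0044, 0, 0, 0, -5],
    [-0.0004, 0.0044, 0, 0, 0, -5],
    [0, 0.0027, 0, 0, 0, -3],
    [0, 0, 0, 0, 0, 0],
    [0, 0, 0, 0, 0, 0]
  ]
}}

```text
time: 8.1
position: [0.4713, 0.1374, 0.2676]
tool_rot: [0.803, 0.596, -0.0, -0.0]
ft_force: [-0.3, -2.4, 0.3]
grip_width: 0.0001
grip_force: 1.6
```

```bash
python3 - <<'E'
from m import *
o=get_obs();print(o['position'],o['ft_force'])
meas('scene');meas('side');meas('wrist')
E
```

```text
[0.47134515 0.13741022 0.26764784] [-0.34580954 -2.44011481  0.26142357]
scene plate_padlock 0.92 [0.4325 0.1665] r 0.0232 z 0.0634
scene plunger_top 0.58 [ 0.5573 -0.0432] r 0.0158 z 0.1277
scene dial 0.63 [0.5219 0.1378] r 0.06 z 0.0759
scene tab 133 [0.4756 0.1525 0.1071] r 0.0486 deg 162.37
plate r 0.0938 deg 162.22
side plunger_top 0.55 [ 0.5596 -0.0412] r 0.0163 z 0.1271
side dial 0.62 [0.5223 0.1377] r 0.0609 z 0.0756
side tab 138 [0.4758 0.1529 0.1066] r 0.0489 deg 161.9
wrist plate_padlock 0.75 [0.436  0.1661] r 0.0225 z 0.0635
wrist dial 0.72 [0.5236 0.1367] r 0.06 z 0.0759
wrist tab 1590 [0.4772 0.1527 0.1071] r 0.0491 deg 160.97
plate r 0.0924 deg 161.47
```

The dial is set to within about 1°. Next I'll back off, lift and go over the plunger.

Emit:
{"fn": "step_arm", "kwargs": {
  "rows": [
    [-0.003, -0.008, 0, 0, 0, 0],
    [-0.003, -0.008, 0, 0, 0, 0],
    [0, 0, 0.03, 0, 0, 0],
    [0, 0, 0.055, 0, 0, 0],
    [0.023, -0.0415, 0, 0, 0, 0],
    [0.023, -0.0415, 0, 0, 0, 0],
    [0.023, -0.0415, 0, 0, 0, 0],
    [0.023, -0.0415, 0, 0, 0, 0],
    [0, 0, 0, 0, 0, 0],
    [0, 0, 0, 0, 0, 0]
  ]
}}

```text
time: 9.95
position: [0.5569, -0.0444, 0.3525]
tool_rot: [0.804, 0.595, -0.0, -0.001]
ft_force: [-0.7, 0.1, 0.4]
grip_width: 0.0003
grip_force: 0.0
```

```bash
python3 - <<'E'
from m import *
o=get_obs();print(o['position'],o['ft_force'])
meas('scene','pics/c0.png');meas('side');meas('wrist')
E
```

```text
[ 0.55693174 -0.04443932  0.35245351] [-0.70762508  0.13833175  0.39433818]
scene plate_padlock 0.81 [0.4334 0.166 ] r 0.0241 z 0.0636
scene plunger_top 0.7 [ 0.557  -0.0432] r 0.0166 z 0.1276
scene dial 0.95 [0.5218 0.1373] r 0.0606 z 0.0758
scene tab 102 [0.4764 0.1549 0.1064] r 0.0487 deg 158.85
plate r 0.0929 deg 162.0
side plate_padlock 0.68 [0.5357 0.0815] r 0.2125 z 0.0602
side plunger_top 0.53 [ 0.5577 -0.0419] r 0.0165 z 0.127
side dial 0.84 [0.5221 0.1379] r 0.0607 z 0.0756
side tab 98 [0.4769 0.1556 0.1063] r 0.0485 deg 158.65
plate r 0.058 deg -76.45
wrist plate_padlock 0.7 [0.4346 0.164 ] r 0.0231 z 0.0636
wrist plunger_top 0.83 [ 0.559  -0.0442] r 0.0157 z 0.1277
wrist dial 0.67 [0.5224 0.1322] r 0.0597 z 0.0761
plate r 0.0934 deg 160.1
```

Emit:
{"fn": "step_arm", "kwargs": {
  "rows": [
    [0.001, 0.001, -0.02, 0, 0, 0],
    [0, 0, -0.018, 0, 0, 0],
    [0, 0, -0.003, 0, 0, 0],
    [0, 0, -0.003, 0, 0, 0],
    [0, 0, -0.003, 0, 0, 0],
    [0, 0, -0.002, 0, 0, 0],
    [0, 0, 0, 0, 0, 0]
  ]
}}

```text
time: 11.42
position: [0.5584, -0.0433, 0.3041]
tool_rot: [0.803, 0.596, -0.0, -0.0]
ft_force: [-2.9, 0.5, 5.6]
grip_width: 0.0004
grip_force: 2.5
```

Emit:
{"fn": "step_arm", "kwargs": {
  "rows": [
    [0, 0, -0.001, 0, 0, 0],
    [0, 0, -0.001, 0, 0, 0],
    [0, 0, -0.0005, 0, 0, 0],
    [0, 0, 0, 0, 0, 0]
  ]
}}

```text
time: 11.92
position: [0.5584, -0.0433, 0.3025]
tool_rot: [0.803, 0.596, -0.0, 0.0]
ft_force: [-4.9, 1.3, 11.1]
grip_width: 0.0006
grip_force: 5.4
```

The force is past 6 N and the tip has stopped following, so the plunger is on its hard stop. I'll nudge it once more, then lift clear.

Emit:
{"fn": "step_arm", "kwargs": {
  "rows": [
    [0, 0, -0.0005, 0, 0, 0],
    [0, 0, 0, 0, 0, 0],
    [0, 0, 0.01, 0, 0, 0],
    [0, 0, 0.03, 0, 0, 0],
    [0, 0, 0.05, 0, 0, 0],
    [0, 0, 0.05, 0, 0, 0],
    [0, 0, 0, 0, 0, 0],
    [0, 0, 0, 0, 0, 0]
  ]
}}

```text
time: 12.92
position: [0.5585, -0.0434, 0.4404]
tool_rot: [0.803, 0.596, 0.0, 0.0]
ft_force: [0.4, 0.1, -0.6]
grip_width: -0.0001
grip_force: 0.0
```

```bash
python3 - <<'E'
from m import *
o=get_obs();print(o['position'],o['ft_force'])
meas('scene','pics/d.png');meas('side');meas('wrist','pics/dw.png')
A=cv2.imread('pics/d.png');B=cv2.imread('pics/dw.png')
cv2.imwrite('pics/e.png',np.hstack([cv2.resize(A,(400,300)),cv2.resize(B,(400,300))]))
E
```

```text
[ 0.55847873 -0.04335006  0.44035785] [ 0.44205574  0.13793651 -0.63640525]
scene plate_padlock 0.81 [0.4346 0.1661] r 0.0222 z 0.0636
scene plunger_top 0.74 [ 0.5571 -0.043 ] r 0.0162 z 0.1278
scene dial 0.62 [0.5208 0.1376] r 0.0607 z 0.0758
scene tab 98 [0.4767 0.1547 0.1066] r 0.0473 deg 158.82
plate r 0.0907 deg 161.72
side plate_padlock 0.98 [0.4359 0.169 ] r 0.0218 z 0.0632
side plunger_top 0.6 [ 0.5583 -0.0426] r 0.0167 z 0.1271
side dial 0.9 [0.5227 0.1379] r 0.0607 z 0.0755
side tab 100 [0.4767 0.1559 0.1065] r 0.0494 deg 158.59
plate r 0.0923 deg 160.33
wrist plate_padlock 0.87 [0.4364 0.1669] r 0.0231 z 0.0637
wrist plunger_top 0.92 [ 0.559  -0.0445] r 0.016 z 0.1277
wrist dial 0.89 [0.5234 0.1364] r 0.0598 z 0.0761
wrist tab 591 [0.4781 0.1515 0.1073] r 0.0478 deg 161.61
plate r 0.0923 deg 160.69
```

View pics/e.png

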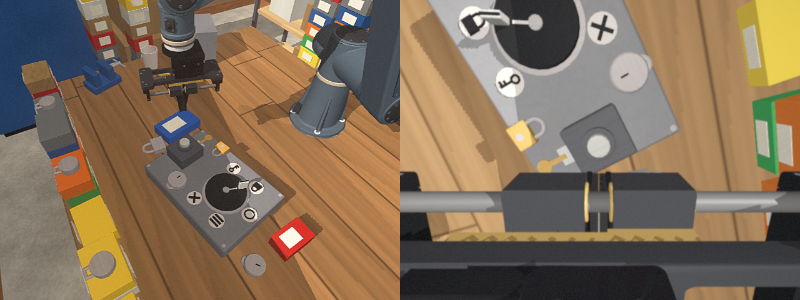

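The picture shows the tab pointing at the padlock plate (left half, tab at (243,184), plate at (257,187)). The plunger is back up at z 0.1277, the loose things haven't moved, and the gripper is clear.

```bash
python3 -c "
from rig import hand_in
print(hand_in())"
```

```text
the job is handed in; nothing more can be done
None
```

The dial is set to the padlock plate within about 3°, and the plunger was pressed to its hard stop and is back up. The gripper is clear, the padlocks and cartons look undisturbed, and I have handed the job in; no verdict came back.

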